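# Let the slide drum back to its marked tray

### The arm

A 7-joint arm with a two-finger parallel gripper is mounted at the origin on the work surface. World frame = base frame: x ahead of the robot, y to its left, z up, the work surface at z = 0. Lengths are in mm, angles in degrees, forces in N, time in s.
With the tool pointing down it reaches from about 425 to 1025 mm from the base axis. Payload 3.6 kg.
Tool frame: the origin (TCP) lies at the very end of the fingers, on their centre line; the grasp point (between the pads) lies 19 mm behind it (robot.pinch_z is the distance from the TCP to the grasp point, in mm); z points along the fingers, y is the direction in which the jaws open and shut (so a half turn about z gives the same grasp; the last joint's range is limited). The gripper opens to 85 mm and grips with 20 to 120 N. Pads are 22 mm wide; open, the fingers measure 114 mm over their backs; the gripper's body (76 mm by 85 mm) begins 54 mm behind the grasp point. The pads swing forward as they close: fully open they stand 13 mm farther back than shut.
Start: joints at [69.07, 33.873, 2.773, 92.16, -1.908, 54.013, -1.931], TCP at [194.639, -698.388, 231.302] pointing down, gripper open.
Joint ranges: [-153.93, 153.93], [-27.13, 128.08], [-72.61, 78.16], [10.71, 143.7], [-87.88, 267.88], [4.46, 118.87], [-176.78, 176.78]. Speed limits (degrees/s): [147.25, 147.25, 180, 180, 180, 180, 180].

### API

Orientations are given as [roll, pitch, yaw] about the fixed x, y, z axes, in that order (R = Rz(yaw) Ry(pitch) Rx(roll)).
In Python, from station import robot gives the robot as it stands.
- The arm moves only by the tool step_arm, never from a script. Its arguments are lists of equal length, an entry for each row: "fingers": the opening in per cent of the stroke, from 0 (shut) to 100 (fully open); "dp": the shift along the tool's x, y, z in mm, a list of three; "dr": the turn, a rotation vector about the tool's x, y, z in rad, a list of three. In form: {"fingers": [fingers, ...], "dp": [[x, y, z], ...], "dr": [[ax, ay, az], ...]}. A call has 1 to 10 rows; each row shifts and turns the commanded pose from where the row before left it, along the tool's axes as they then stand; what a row does not reach is not made up. A row lasts 1/10 s, in which the tool goes at most 50 mm and 8.59 degrees, less where a joint would pass 70% of its speed; a pose out of reach is approached as far as the arm can. A call with a gripper value outside its range is refused whole. The fingers move at their own pace and stop on an object; "grip_force" is the grip in N (left out, the last holds). Time passes only in rows, so rows that do not move let the fingers close. It gives the time, the measured TCP pose, the force and the opening at its end, in the units of the state.
- robot.sense(): the state, without advancing time (a new reading comes with each control period).
- robot.capture(name): name is "scene" or "top" or "wrist"; returns a dict with "frame" (480x640x3 uint8, red, green, blue), "fov_y" (degrees; the focal length in pixels is half the picture's height over the tangent of half this angle, whatever the lens; pixels are square), "cx", "cy" (the principal point, pixels), "rvec" (rotation vector, rad) and "tvec" (3), from world to camera coordinates, as OpenCV has them; the wrist camera has in their place "T_tool_cam" (4x4, takes a point from camera to tool coordinates, whose origin is the TCP and whose axes are the flange's). Camera axes: x right, y down, z forward; pixel columns grow to the right and rows downward; lengths in mm; the calibration is good to about 2 mm. A picture is of the moment at which its call begins: read the wrist's pose just before it. There is no depth.
- robot.sign_off(): hands the job in, once; it reports no verdict.
The state is a dict: "t": time; "q": joint angles; "qd": joint speeds; "joint_efforts": joint torques, N m; "position": TCP position; "orientation": TCP orientation; "force": force on the tool from outside, world axes, zero at the start; "wrist_torque": the same for the moment, N m; "finger_gap": finger opening in mm.
Only numpy, scipy, OpenCV 4.12 (cv2) and the standard library are available. Lean on these libraries where they do the work, as an engineer would, in place of code of your own. Each camera call takes 0.05 s, during which the arm holds its last target.

### The job

The spring-driven slide drum has been wound past the tray with the magenta tab. Press down gently on the black screw head on the tail of the brass ratchet pawl so that its nose lifts clear of the toothed wheel, keep it pressed while the spring slowly turns the drum back, and let the pawl drop again in time to catch the wheel with the magenta tab right under the pointer. Do not touch the drum itself, never press the pawl hard against its stop, and leave the other things where they are.

Things in the scene. Friction and masses are not known exactly. Their poses are not given: they have to be found in the camera images.
- stand: Fixed stand: grey base plate 240 x 340 x 12 mm, white bearing plate on its -x side, two grey posts on its +x side. Origin: centre of the underside; x along the drum's axle (115 mm up), z up. Drum at x -72 to +46 mm, tab to 91 mm from the axle; steel toothed wheel (radius 60, 12 teeth 8 mm deep) at x 50 to 62 mm. Highest fixed point 230 mm up.
- pointer (a point): Tip of the small black pointer cone on the stand, straight above the axle, 212 mm over the table; it points down at the tray that is on top.
- tab (a point): Middle of the outer face of the magenta tab (46 x 30 x 8 mm) on one of the drum's six trays, 91 mm from the axle. At the target it is on top, 206 mm up, in line with the pointer and 33 mm beyond its tip along the stand's +x.
- drum (a joint): Drum angle, rad: 0 = tab under the pointer, held by the pawl (the target); negative = wound past it. A spring (0.25 N m) with a damper turns it to + at about 0.25 rad/s when free (top to the stand's +y). The pawl holds it at multiples of 0.524 rad; starts 2 to 4 teeth short, may creep onto its tooth for 2.5 s. A dropped pawl stops it at the next higher tooth: for 0 drop it between -0.5 and -0.1.
- pawl (a joint): Angle of the brass pawl, rad: near 0 = nose seated at the foot of a tooth; grows as the tail is pressed down and the nose rises. Nose clears the teeth at about 0.15, hard stop at 0.19. Its spring pushes back with 3 to 4 N at the screw head; breaking the nose loose under the drum's load takes up to about 8 N.
- pawl_pivot (a point): Pivot of the pawl, 190 mm up; its pin runs along the stand's x. The nose lies on the stand's -y side of it, the tail on the +y side. The pawl is 12 mm wide along x.
- pawl_tail (a point): Upper face of the pawl's tail, 65 mm from the pivot, 196 mm up when seated. Straight above it is the head to press: black disc 24 mm across, 6 mm thick, its top 14 to 30 mm above this point; that setting varies, is tight and not reported: feel for it. From seated the head sinks about 10.5 mm to nose clear, 13 mm to the hard stop, where force climbs steeply. Over 20 N damages it.
- oil_bottle: Bystander: amber bottle 28 mm across, 55 mm high, on the stand's base plate; origin at its foot.
- tray_a: Bystander: grey slide tray 100 x 36 mm, 44 mm high, on the base plate; origin at its foot.
- cassette_a: Bystander: beige tissue cassette 40 x 28 x 7 mm on the base plate; origin at its foot.
- tray_b: Bystander: grey slide tray 100 x 36 mm, 44 mm high, on the table; origin at its foot.
- jar: Bystander: jar 64 mm across, 75 mm high; origin at its foot.
- dish: Bystander: clear staining dish 90 x 70 x 50 mm; origin at its foot.
- cassette_b: Bystander: beige tissue cassette 40 x 28 x 7 mm on the table; origin at its foot.
- brush: Bystander: small brush, 150 mm long; origin at its middle.

How it is judged (in metres and radians):
On the way, in this order (a step that is already met when the one before it is completed fails the run):
1. the fingers press the pawl clear of the wheel (0.13 rad or more) while the drum is still more than a pitch short (value of joint pawl above 0.13 rad and contact force between the fingers and pawl above 0.5 N and value of joint drum below -0.6 rad), for 0.2 s.
2. the pawl, still held clear by the fingers, lets the drum come into the last pitch before the tab is at the pointer (value of joint pawl above 0.13 rad and contact force between the fingers and pawl above 0.5 N and value of joint drum above -0.56 rad), for 0.05 s.
At the end, for the whole second after the job is handed in: The drum stands still with the magenta tab under the pointer (joint drum within 0.12 rad of 0), caught by the pawl, whose nose is down in the teeth (joint pawl under 0.06 rad) (value of joint drum between -0.12 and 0.12 rad and velocity of joint drum between -0.03 and 0.03 rad/s and value of joint pawl below 0.06 rad); the robot touches nothing.
It fails at once if the pawl or its screw is pressed with more than 20 N (contact force between any of the fingers, the arm and pawl above 20 N).
It fails at once if the robot pushes on the drum or its wheel (over 1 N) (contact force between any of the fingers, the arm and drum above 1 N).
It fails at once if a bystander is moved by more than 20 mm (distance of any of oil_bottle, tray_a, cassette_a, tray_b, jar, dish, cassette_b, brush from where it was at the start of the episode above 0.02 m).
It also fails if it takes over 59 s, if anything falls off the work surface, if the arm or the gripper's body presses on something with over 40 N, if the wrist force passes 120 N, or if a joint passes its speed limit or range.

## Working session

There is one attempt and no reset: what is moved stays moved. The work goes in short steps, Python scripts to look and compute and a tool call to move; the robot and the scene stay as the last step left them, time stands still between calls to the robot, and variables do not carry over. Pictures are saved under pics/ and viewed, and the job is handed in when it is done.

Besides the shell and the picture viewer there is one more tool, called after ">>>" as name(argument=value, ...) on one line, values as JSON. step_arm: Moves the arm, as the interface text tells. Its arguments: {"type":"object","properties":{"fingers":{"type":"array","items":{"type":"number"}},"dp":{"type":"array","items":{"type":"array","items":{"type":"number"}}},"dr":{"type":"array","items":{"type":"array","items":{"type":"number"}}},"grip_force":{"type":"number"}},"required":["fingers","dp","dr"]}

```bash
ls; mkdir -p pics
python3 - <<'E'
from station import robot
import cv2,pickle
s=robot.sense();print(s)
for n in("scene","top","wrist"):
    c=robot.capture(n);pickle.dump(c,open(f"pics/{n}0.pkl","wb"))
    cv2.imwrite(f"pics/{n}0.png",c["frame"][:,:,::-1])
    print(n,{k:v for k,v in c.items() if k!="frame"})
E
```

```text
pics
{'t': 0.0, 'q': array([69.07057202, 33.9269436 ,  2.7674678 , 92.23768169, -1.90893478,
       54.01370406, -1.93000936]), 'qd': array([ 0.08573055,  0.05467251, -0.19346724,  0.06610858, -0.03903084,
        0.03753124, -0.07110488]), 'joint_efforts': array([ 6.92552430e-05, -5.48677504e+01,  1.54665828e+00, -1.98119849e+01,
        9.42322804e-03,  8.82934313e-03,  5.50909718e-06]), 'position': array([ 194.40952461, -697.5671878 ,  230.11737213]), 'orientation': array([-1.79867971e+02,  6.72080301e-03,  1.55770536e+01]), 'force': array([ 0.62412338,  0.19168909, -0.32563873]), 'wrist_torque': array([0.03597247, 0.00887278, 0.02038092]), 'finger_gap': 85.29143331555599}
scene {'fov_y': 47.989305302357934, 'cx': 316.3851329324883, 'cy': 236.59568270140934, 'rvec': array([ 1.84628684,  1.35178058, -0.65863815]), 'tvec': array([-172.83558614, -201.42804678, 1768.71240104])}
top {'fov_y': 42.097158492253115, 'cx': 315.41007937533595, 'cy': 237.43139911420909, 'rvec': array([ 2.16315006, -2.17745215,  0.10162333]), 'tvec': array([  10.31347211,  580.60926991, 1872.23103041])}
wrist {'fov_y': 62.70263499838778, 'cx': 314.30582619700004, 'cy': 244.79871695031213, 'T_tool_cam': array([[ 8.16180565e-04, -9.54312480e-01, -2.98809344e-01,
         7.63558781e+01],
       [ 9.99999073e-01,  1.10469518e-03, -7.96643726e-04,
         6.83551658e-01],
       [ 1.09034029e-03, -2.98808417e-01,  9.54312497e-01,
        -1.42839734e+02],
       [ 0.00000000e+00,  0.00000000e+00,  0.00000000e+00,
         1.00000000e+00]])}
```

View pics/scene0.png

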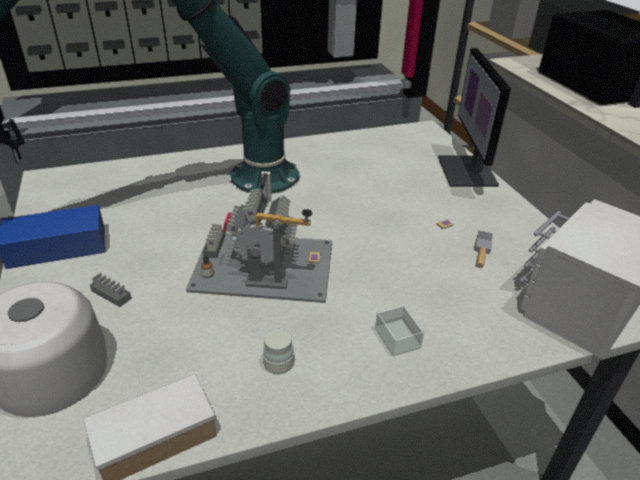

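View pics/top0.png

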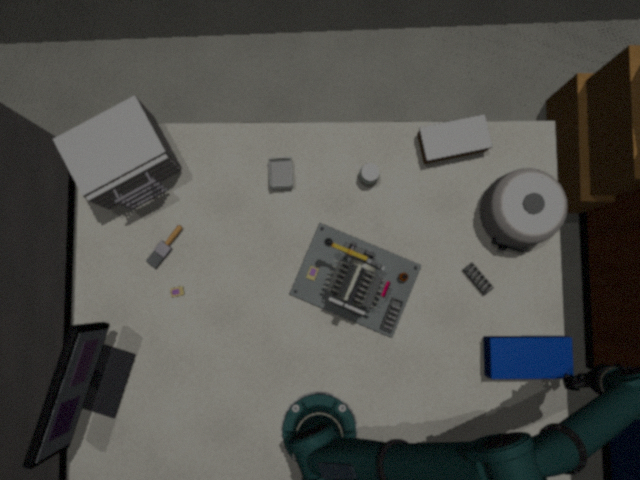

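View pics/wrist0.png

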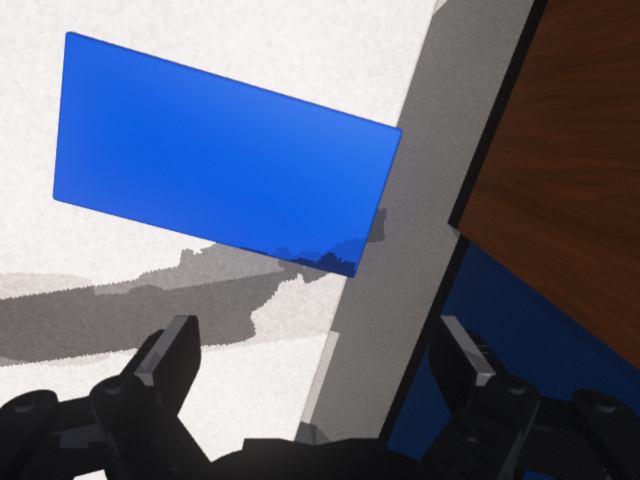

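Run:
```python
import cv2
a=cv2.imread("pics/top0.png")[215:345,280:430];cv2.imwrite("pics/topc.png",cv2.resize(a,None,fx=4,fy=4,interpolation=cv2.INTER_CUBIC))
a=cv2.imread("pics/scene0.png")[165:305,180:340];cv2.imwrite("pics/scenec.png",cv2.resize(a,None,fx=4,fy=4,interpolation=cv2.INTER_CUBIC))
```

```text
(no output)
```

View pics/topc.png

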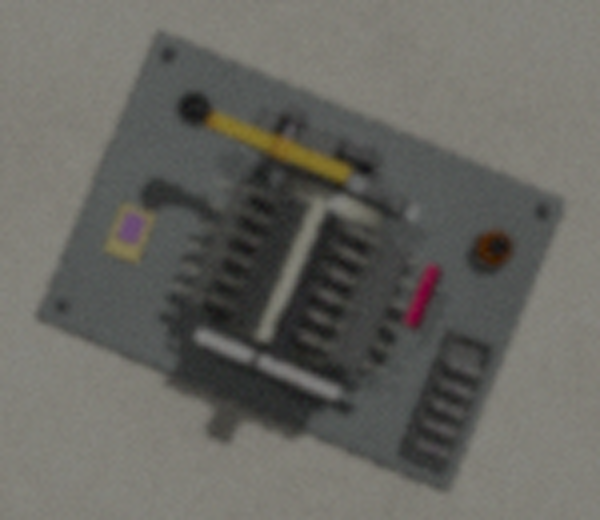

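View pics/scenec.png

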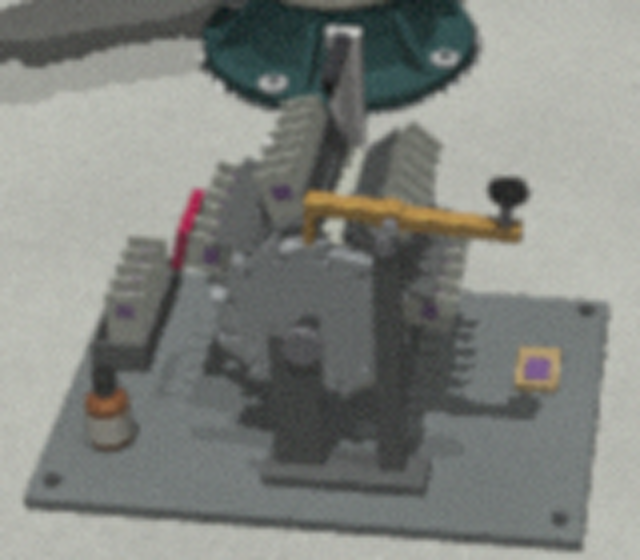

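```bash
cat > h.py <<'E'
import numpy as np,cv2,pickle
def cam(c):
    R=cv2.Rodrigues(np.array(c["rvec"]))[0];t=np.array(c["tvec"]);f=240/np.tan(np.radians(c["fov_y"]/2))
    return R,t,f,c["cx"],c["cy"]
def ray(c,u,v):
    R,t,f,cx,cy=cam(c);d=R.T@np.array([(u-cx)/f,(v-cy)/f,1]);return -R.T@t,d/np.linalg.norm(d)
def plane(c,u,v,z):
    o,d=ray(c,u,v);return o+d*(z-o[2])/d[2]
def tri(rs):
    A=sum(np.eye(3)-np.outer(d,d) for o,d in rs);b=sum((np.eye(3)-np.outer(d,d))@o for o,d in rs)
    p=np.linalg.solve(A,b);return p,[np.linalg.norm(np.cross(p-o,d)) for o,d in rs]
def proj(c,p):
    R,t,f,cx,cy=cam(c);q=R@np.asarray(p)+t;return q[0]/q[2]*f+cx,q[1]/q[2]*f+cy
T=pickle.load(open("pics/top0.pkl","rb"));S=pickle.load(open("pics/scene0.pkl","rb"))
tc=lambda u,v:(u/4+280-.4,v/4+215-.4); sc=lambda u,v:(u/4+180-.4,v/4+165-.4)
E
python3 - <<'E'
from h import *
P=np.array([plane(T,*tc(*k),12) for k in [(162,30),(565,205),(447,492),(37,318)]]);print(P.round(1))
print([np.linalg.norm(P[i]-P[i-1]).round(1) for i in range(4)])
C=P.mean(0);ex=(P[0]+P[1]-P[2]-P[3])[:2];ey=(P[0]+P[3]-P[1]-P[2])[:2]
ya=np.degrees(np.arctan2(ex[1],ex[0]));yb=np.degrees(np.arctan2(ey[1],ey[0]))-90;print(C,ya,yb)
# scene check corners: left-bottom=(+x,-y): (27,505), right-bottom(+x,+y)(582,545)
Q=np.array([plane(S,*sc(*k),12) for k in [(580,545),(25,503),(607,300)]]);print(Q.round(1))
h,r=tri([ray(T,*tc(195,106)),ray(S,*sc(509,188))]);print("head",h,r)
y=np.radians((ya+yb)/2);R=np.array([[np.cos(y),-np.sin(y)],[np.sin(y),np.cos(y)]])
print("head in stand",R.T@(h[:2]-C[:2]))
b,r=tri([ray(T,*tc(423,296)),ray(S,*sc(188,228))]);print("tab",b,r,R.T@(b[:2]-C[:2]))
p=R.T@(b[:2]-C[:2]);print("tab angle",np.arctan2(-p[1],b[2]-115), "r",np.hypot(p[1],b[2]-115))
for z in(205,210,215,220,225):
  print(z,plane(T,*tc(195,106),z).round(1),plane(S,*sc(509,188),z).round(1))
E
```

```text
[[ 629.6   -8.2   12. ]
 [ 492.7 -315.3   12. ]
 [ 276.3 -221.2   12. ]
 [ 409.3   88.6   12. ]]
[np.float64(240.6), np.float64(336.2), np.float64(236.0), np.float64(337.1)]
[ 451.97846454 -114.04394067   12.        ] -23.610367863833652 -23.628588438812244
[[ 636.6   -7.1   12. ]
 [ 505.  -314.3   12. ]
 [ 412.2   89.2   12. ]]
head [552.46813344 -28.35513579 215.647785  ] [np.float64(1.1794054232800786), np.float64(1.1794054232800997)]
head in stand [ 57.73918281 118.77260461]
tab [ 422.53203167 -191.69313187  133.84328414] [np.float64(0.7276688632817987), np.float64(0.7276688632818434)] [  4.1313621  -82.94227602]
tab angle 1.3474026508002825 r 85.05580819778379
205 [553.1 -29.7 205. ] [537.6 -22.3 205. ]
210 [552.6 -29.6 210. ] [544.7 -24.6 210. ]
215 [552.2 -29.5 215. ] [551.9 -26.9 215. ]
220 [551.7 -29.4 220. ] [559.  -29.2 220. ]
225 [551.3 -29.3 225. ] [566.2 -31.5 225. ]
```

>>> step_arm(fingers=[0,0,0,0,0,0,0,0,0,0], dp=[[0,0,-40],[0,0,-40],[32,-34,0],[32,-34,0],[32,-34,0],[32,-34,0],[32,-34,0],[32,-34,0],[32,-34,0],[32,-34,0]], dr=[[0,0,0],[0,0,0],[0,0,0],[0,0,0],[0,0,0],[0,0,0],[0,0,0],[0,0,0],[0,0,0],[0,0,0]])

```text
t: 1.15
position: [368.6, -365.7, 311.2]
orientation: [-180.0, 0.0, 15.6]
force: [1.4, -0.1, -0.3]
finger_gap: 0.2
```

>>> step_arm(fingers=[0,0,0,0,0,0,0,0,0,0], dp=[[32,-34,0],[32,-34,0],[32,-34,0],[32,-34,0],[32,-34,0],[32,-34,0],[32,-34,0],[32,-34,0],[0,0,0],[0,0,0]], dr=[[0,0,0],[0,0,0],[0,0,0],[0,0,0],[0,0,0],[0,0,0],[0,0,0],[0,0,0],[0,0,0],[0,0,0]])

```text
t: 2.15
position: [541.8, -35.5, 310.9]
orientation: [-180.0, 0.0, 15.8]
force: [-0.5, -1.5, -0.6]
finger_gap: 0.2
```

```bash
cat > look.py <<'E'
import sys,cv2,pickle,numpy as np
from station import robot
tag=sys.argv[1]
s=robot.sense();print({k:np.round(s[k],2) for k in("t","position","orientation","force","finger_gap","q")})
for n in sys.argv[2:]:
    c=robot.capture(n);pickle.dump((s,c),open(f"pics/{n}{tag}.pkl","wb"));f=c["frame"][:,:,::-1]
    if n=="top": f=cv2.resize(f[215:345,280:430],None,fx=4,fy=4,interpolation=cv2.INTER_CUBIC)
    if n=="scene": f=cv2.resize(f[165:305,180:340],None,fx=4,fy=4,interpolation=cv2.INTER_CUBIC)
    cv2.imwrite(f"pics/{n}{tag}.png",f)
E
python3 look.py 1 wrist scene top
```

```text
{'t': np.float64(2.15), 'position': array([541.83, -35.51, 310.93]), 'orientation': array([-1.7998e+02,  5.0000e-02,  1.5770e+01]), 'force': array([-0.53, -1.52, -0.59]), 'finger_gap': np.float64(0.18), 'q': array([ 10.01,  16.09, -13.79, 110.36,   4.67,  54.13, -80.23])}
```

View pics/wrist1.png

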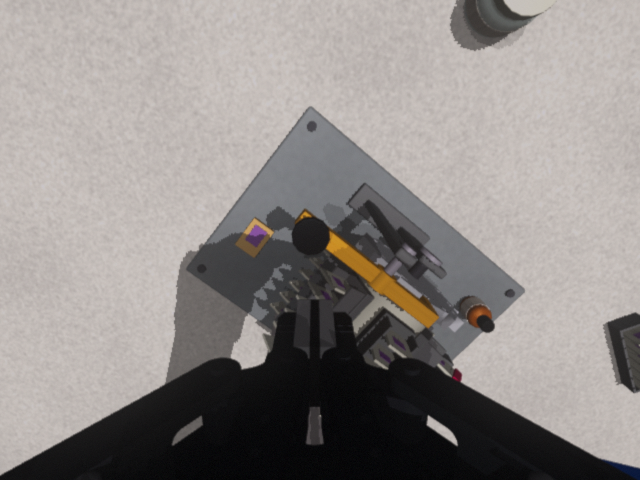

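View pics/scene1.png

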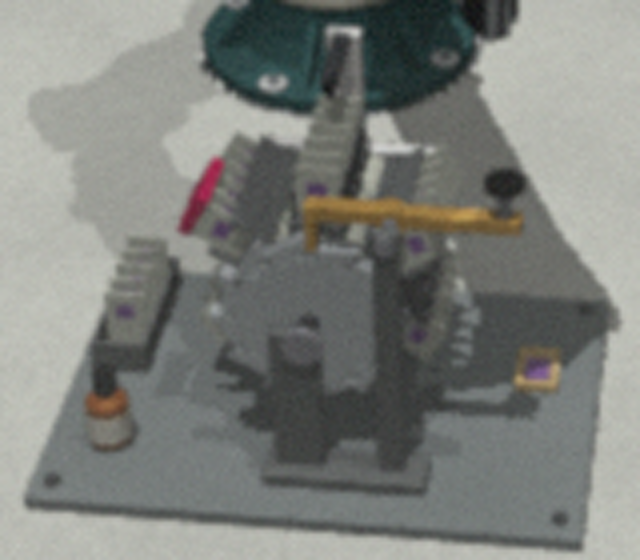

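View pics/top1.png

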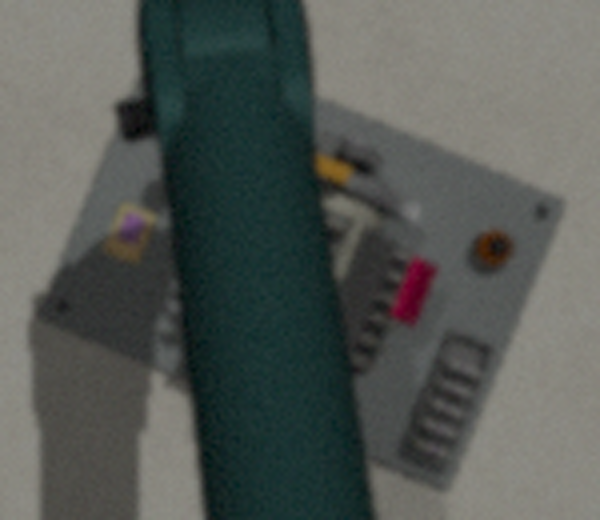

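```bash
cat >> h.py <<'E'
from scipy.spatial.transform import Rotation as Ro
def wray(s,c,u,v):
    R=Ro.from_euler("xyz",s["orientation"],degrees=True).as_matrix();M=np.array(c["T_tool_cam"]);f=240/np.tan(np.radians(c["fov_y"]/2))
    d=R@M[:3,:3]@np.array([(u-c["cx"])/f,(v-c["cy"])/f,1]);return R@M[:3,3]+np.array(s["position"]),d/np.linalg.norm(d)
SC=np.array([453,-114.]);SY=np.radians(-23.6);SR=np.array([[np.cos(SY),-np.sin(SY)],[np.sin(SY),np.cos(SY)]])
def s2w(p): return np.r_[SC+SR@np.array(p[:2]),p[2]]
def mag(f):
    h=cv2.cvtColor(f,cv2.COLOR_RGB2HSV);m=((h[...,0]>155)&(h[...,0]<178)&(h[...,1]>150)&(h[...,2]>70)).astype(np.uint8)
    m[:165]=0;m[320:]=0;m[:,:180]=0;m[:,430:]=0   # ROI round the stand
    n,l,st,ce=cv2.connectedComponentsWithStats(m)
    if n<2:return None
    i=1+np.argmax(st[1:,4]);return ce[i],st[i]
def tabpred(a,x=5): # middle of tab outer face, drum angle a
    return s2w([x,91*np.sin(a),115+91*np.cos(a)])
E
python3 - <<'E'
from h import *
s,c=pickle.load(open("pics/wrist1.pkl","rb"))
w=wray(s,c,311,237)
for z in(212,216,220,224):print(z,(w[0]+w[1]*(z-w[0][2])/w[1][2]).round(1))
print(tri([w,ray(S,*sc(509,183))]),tri([w,ray(T,*tc(195,106))]),tri([w,ray(T,*tc(195,106)),ray(S,*sc(509,183))]))
for n in("scene","top"):
  for tag in("0","1"):
    d=pickle.load(open(f"pics/{n}{tag}.pkl","rb"));d=d if tag=="0" else d[1]
    print(n,tag,mag(d["frame"]))
for a in(-1.57,-1.3,-1.05,-.8,-.52,-.3,0):
  print(a,np.round(proj(S,tabpred(a,33)),1),np.round(proj(T,tabpred(a,33)),1),np.round(proj(S,tabpred(a,5)),1),np.round(proj(T,tabpred(a,5)),1))
E
```

```text
212 [547.  -32.3 212. ]
216 [548.1 -32.1 216. ]
220 [549.2 -31.8 220. ]
224 [550.4 -31.5 224. ]
(array([550.10694487, -29.30734712, 218.47049299]), [np.float64(2.8375268969287473), np.float64(2.8375268969286758)]) (array([551.18901299, -30.26245836, 227.35747701]), [np.float64(1.0017695945081557), np.float64(1.0017695945081453)]) (array([551.15021653, -29.43465852, 219.49939204]), [np.float64(3.0600890350215555), np.float64(0.6114206586954899), np.float64(2.725276198005116)])
scene 0 (array([227.13043478, 218.52173913]), array([225, 213,   5,  13,  23], dtype=int32))
scene 1 (array([230.56097561, 212.2195122 ]), array([226, 205,   9,  17,  41], dtype=int32))
top 0 (array([385.11111111, 288.68888889]), array([382, 282,   7,  14,  45], dtype=int32))
top 1 (array([382.69565217, 287.34782609]), array([378, 280,  10,  15,  92], dtype=int32))
-1.57 [221.  234.7] [390.8 280.2] [223.7 228.1] [387.1 289.1]
-1.3 [221.5 226.6] [390.7 279.5] [224.2 220. ] [386.9 288.5]
-1.05 [224.4 219.7] [388.7 278. ] [227.1 213.1] [384.9 287.2]
-0.8 [229.5 213.7] [384.9 275.9] [232.1 207.2] [381.1 285.1]
-0.52 [237.5 208.8] [378.8 272.8] [240.  202.3] [374.9 282.1]
-0.3 [245.1 206.5] [373.  270.1] [247.5 200. ] [369.  279.4]
0 [256.5 205.8] [364.1 266.1] [258.7 199.3] [360.1 275.5]
```

>>> step_arm(fingers=[0,0,0,0], dp=[[10.4,-3,20],[0,0,30],[0,0,20],[0,0,0]], dr=[[0,0,0],[0,0,0],[0,0,0],[0,0,0]])

```text
t: 2.7
position: [548.1, -33.3, 238.6]
orientation: [-179.9, 0.4, 15.4]
force: [-0.4, 0.7, 0.5]
finger_gap: 0.1
```

```bash
python3 look.py 2 wrist scene; python3 -c "
from h import *
print(mag(pickle.load(open('pics/scene2.pkl','rb'))[1]['frame']))"
```

```text
{'t': np.float64(2.7), 'position': array([548.08, -33.25, 238.57]), 'orientation': array([-179.94,    0.39,   15.41]), 'force': array([-0.35,  0.74,  0.53]), 'finger_gap': np.float64(0.09), 'q': array([  8.84,  21.36, -13.14, 113.93,   6.65,  45.81, -82.7 ])}
(array([230.41860465, 212.55813953]), array([226, 205,   9,  17,  43], dtype=int32))
```

View pics/wrist2.png

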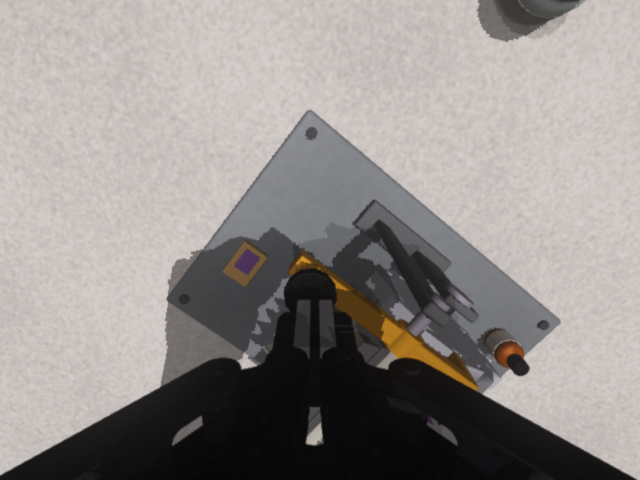

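View pics/scene2.png

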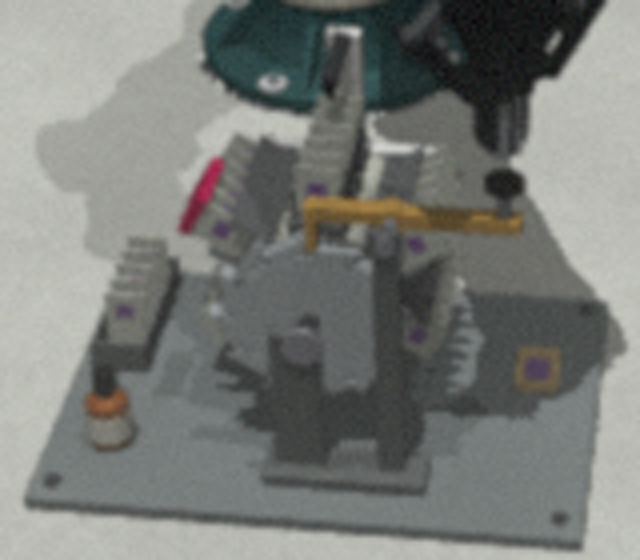

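Run:
```python
from h import *
s,c=pickle.load(open("pics/wrist2.pkl","rb"))
w=wray(s,c,311,286)
for z in(212,216,220,224):print(z,(w[0]+w[1]*(z-w[0][2])/w[1][2]).round(1))
s1,c1=pickle.load(open("pics/wrist1.pkl","rb"))
print(tri([w,wray(s1,c1,311,237),ray(T,*tc(195,106)),ray(S,*sc(509,183))]))
# calibrate where TCP appears
M=np.array(c["T_tool_cam"]);q=np.linalg.inv(M)@[0,0,0,1];f=240/np.tan(np.radians(c["fov_y"]/2));print("tcp px",q[0]/q[2]*f+c["cx"],q[1]/q[2]*f+c["cy"])
from station import robot;print(robot.sense()["position"])
```

```text
212 [550.7 -31.5 212. ]
216 [552.4 -31.1 216. ]
220 [554.1 -30.6 220. ]
224 [555.9 -30.2 224. ]
(array([551.86859658, -29.80478467, 219.28786731]), [np.float64(2.055351426793881), np.float64(3.3642502249101187), np.float64(0.3989317838210496), np.float64(2.7204948727761775)])
tcp px 312.84206058791693 319.5235514301197
[550.72984814 -32.57858377 241.51362301]
```

>>> step_arm(fingers=[0,0,0,0], dp=[[2,-1.5,5],[0,0,5],[0,0,3],[0,0,0]], dr=[[0,0,0],[0,0,0],[0,0,0],[0,0,0]])

```text
t: 3.2
position: [552.3, -29.2, 228.1]
orientation: [-180.0, 0.0, 15.6]
force: [-0.4, 0.5, 0.0]
finger_gap: 0.0
```

>>> step_arm(fingers=[0], dp=[[0,0,0]], dr=[[0,0,0]])

```text
t: 3.3
position: [552.6, -29.2, 228.4]
orientation: [180.0, -0.0, 15.6]
force: [0.6, -0.1, 1.6]
finger_gap: 0.2
```

>>> step_arm(fingers=[0], dp=[[0,0,2]], dr=[[0,0,0]])

```text
t: 3.4
position: [552.9, -29.2, 226.6]
orientation: [180.0, -0.1, 15.6]
force: [-0.3, 0.6, -0.6]
finger_gap: 0.2
```

>>> step_arm(fingers=[0], dp=[[0,0,0]], dr=[[0,0,0]])

```text
t: 3.5
position: [552.4, -29.2, 226.2]
orientation: [-180.0, 0.0, 15.6]
force: [-1.0, 0.0, 0.6]
finger_gap: 0.0
```

>>> step_arm(fingers=[0,0], dp=[[0,0,2],[0,0,0]], dr=[[0,0,0],[0,0,0]])

```text
t: 3.7
position: [552.3, -29.2, 224.0]
orientation: [-180.0, 0.0, 15.6]
force: [-0.0, 0.2, -0.1]
finger_gap: -0.2
```

>>> step_arm(fingers=[0,0], dp=[[0,0,1.5],[0,0,0]], dr=[[0,0,0],[0,0,0]])

```text
t: 3.9
position: [552.4, -29.2, 222.6]
orientation: [-180.0, 0.0, 15.6]
force: [1.3, -1.1, -0.2]
finger_gap: -0.2
```

>>> step_arm(fingers=[0,0], dp=[[0,0,1],[0,0,0]], dr=[[0,0,0],[0,0,0]])

```text
t: 4.1
position: [552.6, -29.2, 221.8]
orientation: [180.0, -0.0, 15.6]
force: [-0.1, -0.0, 0.5]
finger_gap: 0.0
```

>>> step_arm(fingers=[0,0], dp=[[0,0,1],[0,0,0]], dr=[[0,0,0],[0,0,0]])

```text
t: 4.3
position: [552.8, -29.0, 221.2]
orientation: [180.0, -0.0, 15.6]
force: [-1.8, 0.9, 3.0]
finger_gap: -0.4
```

>>> step_arm(fingers=[0], dp=[[0,0,0]], dr=[[0,0,0]])

```text
t: 4.4
position: [552.8, -29.0, 221.1]
orientation: [180.0, -0.0, 15.6]
force: [-0.5, 0.6, 3.6]
finger_gap: -0.2
```

>>> step_arm(fingers=[0,0], dp=[[0,0,0.5],[0,0,0]], dr=[[0,0,0],[0,0,0]])

```text
t: 4.6
position: [552.9, -28.8, 220.6]
orientation: [-180.0, -0.1, 15.6]
force: [-0.6, 1.1, 4.9]
finger_gap: -0.1
```

>>> step_arm(fingers=[0], dp=[[0,0,0]], dr=[[0,0,0]])

```text
t: 4.7
position: [552.9, -28.9, 220.6]
orientation: [-180.0, -0.1, 15.6]
force: [0.3, 1.3, 4.1]
finger_gap: 0.2
```

>>> step_arm(fingers=[0,0,0,0], dp=[[0,0,1],[0,0,1],[0,0,1],[0,0,0]], dr=[[0,0,0],[0,0,0],[0,0,0],[0,0,0]])

```text
t: 5.1
position: [553.4, -27.8, 217.8]
orientation: [-179.9, -0.1, 15.6]
force: [-0.5, 2.3, 6.3]
finger_gap: 0.1
```

>>> step_arm(fingers=[0,0,0,0], dp=[[0,0,1],[0,0,1],[0,0,1],[0,0,0]], dr=[[0,0,0],[0,0,0],[0,0,0],[0,0,0]])

```text
t: 5.5
position: [553.9, -26.8, 215.0]
orientation: [-179.9, -0.2, 15.7]
force: [0.2, 3.7, 4.9]
finger_gap: -0.1
```

>>> step_arm(fingers=[0,0,0], dp=[[0,0,1.2],[0,0,1.2],[0,0,0]], dr=[[0,0,0],[0,0,0],[0,0,0]])

```text
t: 5.8
position: [554.2, -26.2, 212.7]
orientation: [-179.9, -0.3, 15.7]
force: [0.9, 5.1, 6.3]
finger_gap: 0.3
```

```bash
cat > trk.py <<'E'
import sys
from h import *
from station import robot
c=robot.capture("scene");pickle.dump(c,open(f"pics/tr{sys.argv[1]}.pkl","wb"))
cv2.imwrite(f"pics/tr{sys.argv[1]}.png",cv2.resize(c["frame"][165:305,180:340,::-1],None,fx=4,fy=4,interpolation=cv2.INTER_CUBIC))
s=robot.sense();print(s["t"],s["position"].round(1),s["force"].round(1),mag(c["frame"]))
E
python3 trk.py a
```

```text
5.85 [554.2 -26.2 212.7] [0.8 5.4 5.7] (array([229.625, 213.775]), array([226, 206,   8,  18,  40], dtype=int32))
```

>>> step_arm(fingers=[0,0], dp=[[0,0,1],[0,0,0]], dr=[[0,0,0],[0,0,0]])

```text
t: 6.05
position: [554.2, -26.4, 211.7]
orientation: [-179.9, -0.3, 15.7]
force: [0.1, 4.6, 3.9]
finger_gap: -0.2
```

```bash
python3 trk.py b
```

```text
6.1 [554.1 -26.9 211.5] [1.5 5.4 4.4] (array([230.13953488, 213.02325581]), array([226, 206,   9,  17,  43], dtype=int32))
```

>>> step_arm(fingers=[0,0], dp=[[0,0,0.8],[0,0,0]], dr=[[0,0,0],[0,0,0]])

```text
t: 6.3
position: [554.1, -27.2, 210.7]
orientation: [-179.9, -0.2, 15.6]
force: [0.2, 5.3, 5.2]
finger_gap: -0.3
```

```bash
python3 trk.py c
```

```text
6.35 [554.1 -27.2 210.8] [1.  4.7 5.5] (array([230.93478261, 211.7826087 ]), array([226, 205,  10,  16,  46], dtype=int32))
```

>>> step_arm(fingers=[0,0], dp=[[0,0,0.5],[0,0,0]], dr=[[0,0,0],[0,0,0]])

```text
t: 6.55
position: [554.2, -27.1, 210.3]
orientation: [-179.9, -0.2, 15.6]
force: [1.7, 5.5, 7.0]
finger_gap: -0.2
```

```bash
python3 trk.py d
```

```text
6.6 [554.1 -27.1 210.3] [0.9 6.3 6.4] (array([232.15517241, 210.36206897]), array([227, 203,  11,  16,  58], dtype=int32))
```

>>> step_arm(fingers=[0,0,0,0,0,0,0,0,0,0], dp=[[0,0,0],[0,0,0],[0,0,0],[0,0,0],[0,0,0],[0,0,0],[0,0,0],[0,0,0],[0,0,0],[0,0,0]], dr=[[0,0,0],[0,0,0],[0,0,0],[0,0,0],[0,0,0],[0,0,0],[0,0,0],[0,0,0],[0,0,0],[0,0,0]])

```text
t: 7.6
position: [554.2, -27.1, 210.3]
orientation: [-179.9, -0.2, 15.6]
force: [0.2, 5.7, 6.2]
finger_gap: 0.2
```

```bash
python3 trk.py e
```

```text
7.65 [554.2 -27.1 210.3] [1.6 5.9 5.5] (array([237.71264368, 205.74712644]), array([232, 198,  12,  16,  87], dtype=int32))
```

View pics/tre.png

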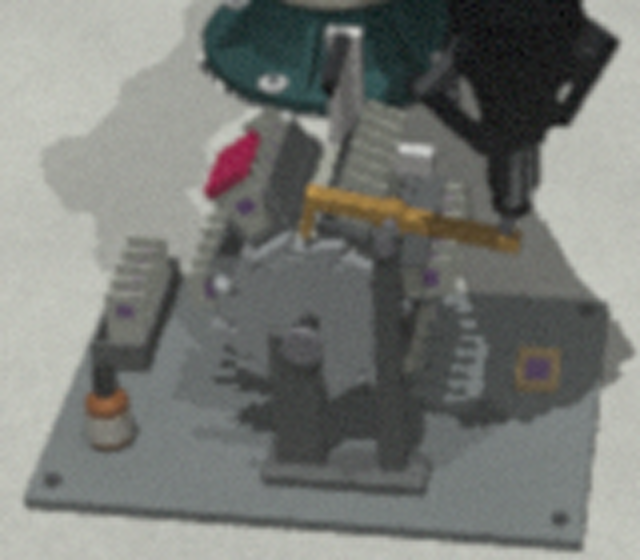

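>>> step_arm(fingers=[0,0,0,0,0,0,0,0,0,0], dp=[[0,0,0],[0,0,0],[0,0,0],[0,0,0],[0,0,0],[0,0,0],[0,0,0],[0,0,0],[0,0,0],[0,0,0]], dr=[[0,0,0],[0,0,0],[0,0,0],[0,0,0],[0,0,0],[0,0,0],[0,0,0],[0,0,0],[0,0,0],[0,0,0]])

```text
t: 8.65
position: [554.2, -27.1, 210.3]
orientation: [-179.9, -0.2, 15.6]
force: [1.2, 5.3, 6.4]
finger_gap: 0.2
```

```bash
python3 trk.py f; python3 -c "
from h import *
for a in np.arange(-1.1,.01,.1):print(round(a,2),np.round([proj(S,tabpred(a,x)) for x in(-1,4,10)],1).tolist())"
```

```text
8.7 [554.2 -27.1 210.3] [1.4 5.6 5.6] (array([245.50892857, 202.0625    ]), array([239, 196,  14,  13, 112], dtype=int32))
-1.1 [[226.9, 213.1], [226.4, 214.2], [225.9, 215.6]]
-1.0 [[228.5, 210.5], [228.0, 211.6], [227.5, 213.0]]
-0.9 [[230.4, 208.1], [230.0, 209.2], [229.4, 210.6]]
-0.8 [[232.7, 205.9], [232.2, 207.0], [231.7, 208.4]]
-0.7 [[235.3, 203.9], [234.8, 205.0], [234.3, 206.4]]
-0.6 [[238.1, 202.2], [237.6, 203.3], [237.1, 204.7]]
-0.5 [[241.2, 200.7], [240.7, 201.8], [240.2, 203.2]]
-0.4 [[244.5, 199.5], [244.1, 200.7], [243.5, 202.0]]
-0.3 [[248.0, 198.7], [247.6, 199.8], [247.1, 201.1]]
-0.2 [[251.6, 198.1], [251.2, 199.2], [250.7, 200.6]]
-0.1 [[255.3, 197.9], [254.9, 199.0], [254.5, 200.4]]
0.0 [[259.1, 198.0], [258.7, 199.1], [258.3, 200.5]]
```

View pics/trf.png

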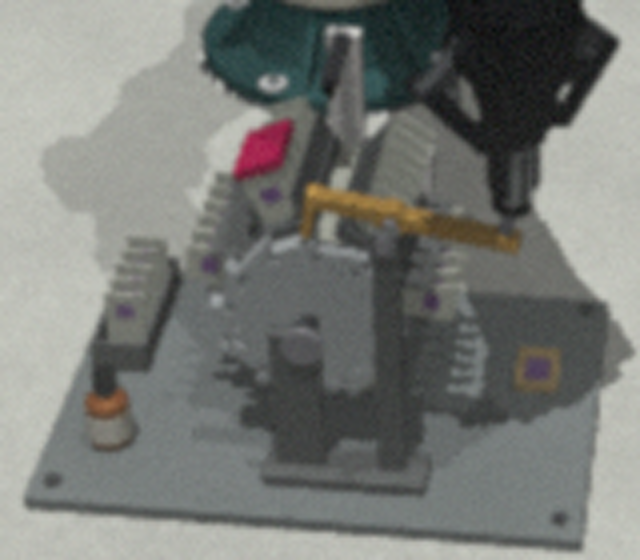

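>>> step_arm(fingers=[0,0,0,0,0,0,0,0,0], dp=[[0,0,0],[0,0,0],[0,0,0],[0,0,-20],[0,0,-25],[0,0,-25],[0,0,-25],[0,0,0],[0,0,0]], dr=[[0,0,0],[0,0,0],[0,0,0],[0,0,0],[0,0,0],[0,0,0],[0,0,0],[0,0,0],[0,0,0]])

```text
t: 9.6
position: [551.8, -30.4, 304.0]
orientation: [180.0, 0.1, 15.5]
force: [-0.5, -0.2, -0.6]
finger_gap: -0.0
```

```bash
python3 trk.py g
```

```text
9.65 [551.3 -30.3 303.2] [ 0.5 -0.5  0.1] (array([254.53076923, 200.5       ]), array([248, 195,  14,  12, 130], dtype=int32))
```

>>> step_arm(fingers=[0,0,0,0,0,0,0,0,0,0], dp=[[0,0,0],[0,0,0],[0,0,0],[0,0,0],[0,0,0],[0,0,0],[0,0,0],[0,0,0],[0,0,0],[0,0,0]], dr=[[0,0,0],[0,0,0],[0,0,0],[0,0,0],[0,0,0],[0,0,0],[0,0,0],[0,0,0],[0,0,0],[0,0,0]])

```text
t: 10.65
position: [552.5, -29.2, 304.6]
orientation: [180.0, -0.0, 15.6]
force: [-0.1, -0.2, -0.4]
finger_gap: -0.2
```

>>> step_arm(fingers=[0,0,0,0,0,0,0,0,0,0], dp=[[0,0,0],[0,0,0],[0,0,0],[0,0,0],[0,0,0],[0,0,0],[0,0,0],[0,0,0],[0,0,0],[0,0,0]], dr=[[0,0,0],[0,0,0],[0,0,0],[0,0,0],[0,0,0],[0,0,0],[0,0,0],[0,0,0],[0,0,0],[0,0,0]])

```text
t: 11.65
position: [552.5, -29.2, 304.6]
orientation: [180.0, -0.0, 15.6]
force: [-0.1, 0.6, 0.1]
finger_gap: -0.2
```

```bash
python3 trk.py h
```

```text
11.7 [552.5 -29.2 304.6] [-1.1 -0.2 -0.5] (array([259.98550725, 200.34782609]), array([253, 194,  15,  13, 138], dtype=int32))
```

>>> step_arm(fingers=[0,0,0,0,0,0,0,0,0,0], dp=[[0,0,0],[0,0,0],[0,0,0],[0,0,0],[0,0,0],[0,0,0],[0,0,0],[0,0,0],[0,0,0],[0,0,0]], dr=[[0,0,0],[0,0,0],[0,0,0],[0,0,0],[0,0,0],[0,0,0],[0,0,0],[0,0,0],[0,0,0],[0,0,0]])

```text
t: 12.7
position: [552.5, -29.2, 304.6]
orientation: [-180.0, 0.0, 15.6]
force: [-0.2, 0.1, 0.2]
finger_gap: 0.2
```

```bash
python3 trk.py i
```

```text
12.75 [552.5 -29.2 304.6] [-0.1  0.3 -0. ] (array([259.94285714, 200.51428571]), array([253, 195,  15,  12, 140], dtype=int32))
```

View pics/tri.png

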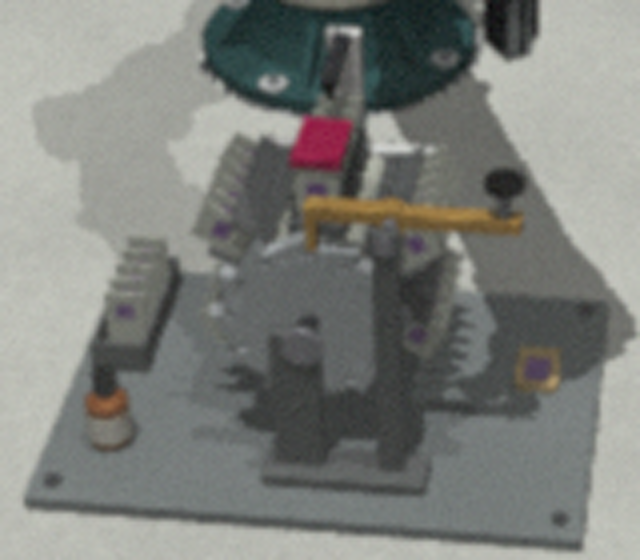

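```bash
python3 -c "
from station import robot
print(robot.sign_off())"
```

```text
the job is handed in; nothing more can be done
None
```

The magenta tab is under the pointer, caught by the pawl, and I handed the job in at about 12.8 s of the 59 s allowed. No verdict came back, so success rests on my own last checks.

- **Pressing:** With shut fingers I felt for the screw head and met it at about 221 mm. I pressed it down about 11 mm, with no more than about 9 N measured between fingers and pawl. That is roughly 0.16 rad by my estimate, short of the hard stop.
- **Release:** The drum started from about -1.05 rad and I followed it with the scene camera. I let the pawl go at an estimated -0.33 rad and raised the tool about 95 mm.
- **Last pictures (11.7 s and 12.75 s):** The tab's centre stood at pixel (260.0, 200.3) and then (259.9, 200.5), so the drum is still. My prediction for drum angle 0 was (258.7, 199.1). The 1.3 pixel difference is about what partial visibility and calibration account for.
- **Pawl and surroundings:** The pawl looks as it did when seated at the start. The tool is clear, with force about 0. The things on the base plate are visibly where they were; I did not picture the other bystanders again, but the arm never went near them.

One disagreement: the head's position differed by 2–3 mm between cameras, so I found its height by touch.

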